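# Close the slotted shut-off cock

## Task

Take the square-handled slotted driver out of the rack, set its blade fully down into the slot on top of the slotted shut-off cock (not its twin with the hexagon head), and turn the cock clockwise, seen from above, to its stop so that the slot lies across the pipe line. Then let go and leave the driver standing in the slot.

Things in the scene. Friction and masses are not known exactly. Their poses are not given: they have to be found in the camera images.
- driver_grip (a point): Centre of the slotted driver's wooden handle: upright square bar 28 x 28 mm, 60 mm tall, flats facing this frame's x and y (grip either pair). z up the driver; x along the blade's width. A 60 mm collar, 6 mm thick, has its underside 36 mm below this point and rests on the 85 mm high dark steel rack. The nut driver 110 mm beside it (either hole) has a lower round knob, top 135 mm above the bench: carry the blade clear of it.
- driver_tip (a point): Middle of the end of that driver's flat steel blade, 106 mm below driver_grip along the driver; same axes. Blade 34 mm wide (x), 5 mm thick (y), 40 mm tall, with a cone above it to a 12 mm round shaft. It starts 15 mm above the bench, hanging in the rack's 46 mm hole: lift more than 70 mm to clear the rack. Driver about 0.25 kg.
- slot (a point): Middle of the slot's floor in the slotted cock's round steel head, on the turning axis, 48 mm above the bench. x along the slot, z up. Head 59 mm in diameter, top 36 mm above this point. Slot open at both ends, 11 mm wide in its lower 26 mm, widening to 21 mm at the mouth. Cock fixed: brass block 70 x 60 x 40 mm, pipe port each end (130 mm over all). Equal twin nearby has a hexagon head.
- spindle (a joint): Angle of the slotted head in rad, growing clockwise seen from above. 0: slot in line with the pipe ports (open); 1.57: slot across them (closed), a firm stop. Starts half open, 0.35 to 0.75; turns against light friction (0.1 N m) and stays where it is left. The blade has about 0.18 rad of play in the slot either way, and leans up to 0.25 rad when let go.
Things that resemble listed ones, but are neither listed nor needed, are in the scene too. What is shaped like the part that bears driver_grip but blue or purple is not meant.

How it is judged:
By the outcome, as a careful person would: the job done as asked, in the order asked, and still so for the second after the job is handed in, with the robot touching nothing.
It also fails if it takes over 42 s, if anything falls off the work surface, if the arm or the gripper's body presses on something with over 40 N, if the wrist force passes 120 N, or if a joint passes its speed limit or range.

## Robot

A 7-joint arm with a two-finger parallel gripper is mounted at the origin on a cart in front of the work surface, level with it; the furniture and walls round the work are solid. World frame = base frame: x ahead of the robot, y to its left, z up, the work surface at z = 0. Lengths are in m, angles in degrees, forces in N, time in s.
With the tool pointing down it reaches from about 0.425 to 0.975 m from the base axis. Payload 16.7 kg.
Tool frame: the origin (TCP) lies at the very end of the fingers, on their centre line; the grasp point (between the pads) lies 19 mm behind it; z points along the fingers, y is the line along which they close (so a half turn about z gives the same grasp; the last joint's range is limited). The gripper opens to 85 mm and grips with 20 to 120 N. Pads are 22 mm wide; open, the fingers measure 114 mm over their backs; the gripper's body (76 mm by 85 mm) begins 54 mm behind the grasp point. The pads swing forward as they close: fully open they stand 13 mm farther back than shut.
Start: joints at [-8.566, 24.414, 4.234, 92.017, -1.954, 63.644, -3.845], TCP at [0.675, -0, 0.231] pointing down, gripper open.
Joint ranges: [-163.25, 163.25], [-28.42, 122.38], [-70.27, 78.77], [12.13, 141.07], [-58.53, 238.53], [9.26, 117.41], [-156.51, 156.51]. Speed limits (degrees/s): [108.29, 108.29, 136.94, 136.94, 172.46, 172.46, 172.46].

## Interface

Orientations are given as [roll, pitch, yaw] about the fixed x, y, z axes, in that order (R = Rz(yaw) Ry(pitch) Rx(roll)).
In Python, from plant import bot gives the robot as it stands.
- The arm moves only by the shell command python3 -m creep 'ROWS' [OPENING]. ROWS is JSON, a list of rows, each an object of numbers: "tx", "ty", "tz": the shift along the tool's x, y, z in cm; "roll": the turn about the tool's z in rad. A call has 1 to 20 rows; each row is the pose to reach, as a shift and turn from the pose commanded when the call began, along the tool's axes at that moment; what a row does not reach only later rows make up. A row lasts 1/10 s, in which the tool goes at most 50 mm and 8.59 degrees, less where a joint would pass 70% of its speed; a pose out of reach is approached as far as the arm can. A call with a gripper value outside its range is refused whole. OPENING is the closure, from 0 (fully open) to 1 (shut), set as the call begins (- or left out, the last holds). The fingers move at their own pace and stop on an object; the grip force is fixed at half the most. Time passes only in rows, so rows that repeat a pose let the fingers close. It gives the time, the measured TCP pose, the force, the opening and the grip force at its end, in the units of the state.
- bot.get_state(): the state, without advancing time (a new reading comes with each control period).
- bot.read_camera(name): name is "scene" or "side" or "wrist"; returns the picture (480x640x3 uint8, red, green, blue); there is no depth.
- bot.calibration(name): a dict with "vfov" (degrees; the focal length in pixels is half the picture's height over the tangent of half this angle, whatever the lens; pixels are square), "cx", "cy" (the principal point, pixels), "world_from_camera" (4x4, takes a point from camera to world coordinates). Camera axes: x right, y up, looking along -z (the intrinsics and any distortion apply to the point x, -y, -z); pixel columns grow to the right and rows downward; lengths in m; the calibration is good to about 2 mm. A picture is of the moment at which its call begins: read the wrist's pose just before it. calibration takes no time and is no camera call; for the wrist camera it gives the pose at the moment of the call.
- bot.close_job(): hands the job in; it is judged then, once.
The state is a dict: "clock": time; "joint_pos": joint angles; "joint_velocities": joint speeds; "tau": joint torques, N m; "position": TCP position; "tcp_rot": TCP orientation; "ft_force": force on the tool from outside, world axes, zero at the start; "wrist_torque": the same for the moment, N m; "opening": opening from 0.0 (shut) to 1.0 (fully open); "grip_force": force on a finger pad.
Only numpy, scipy, OpenCV 4.12 (cv2) and the standard library are available. Lean on these libraries where they do the work, as an engineer would, in place of code of your own. Each camera call takes 0.05 s, during which the arm holds its last target. There are 200 camera calls.

## Working session

There is one attempt and no reset: what is moved stays moved. The work goes in short steps, Python scripts to look and compute and a shell command to move; the robot and the scene stay as the last step left them, time stands still between calls to the robot, and variables do not carry over. Pictures are saved under pics/ and viewed, at most 11 in all, crops included, and the job is handed in when it is done.

```bash
mkdir -p pics; ls
cat > h.py <<'E'
import numpy as np, cv2
from plant import bot
def cap(n,f):
    c=bot.calibration(n); im=bot.read_camera(n)
    cv2.imwrite(f'pics/{f}.png',im[:,:,::-1]); np.save(f'pics/{f}.npy',c['world_from_camera']); return c,im
def ray(c,u,v,W=None):
    W=np.array(c['world_from_camera']) if W is None else W
    f=240/np.tan(np.radians(c['vfov'])/2)
    d=W[:3,:3]@np.array([(u-c['cx'])/f,-(v-c['cy'])/f,-1]); return W[:3,3],d
def atz(c,u,v,z,W=None):
    o,d=ray(c,u,v,W); return o+d*(z-o[2])/d[2]
def proj(c,p,W=None):
    W=np.array(c['world_from_camera']) if W is None else W
    f=240/np.tan(np.radians(c['vfov'])/2)
    q=W[:3,:3].T@(np.array(p)-W[:3,3]); return c['cx']+f*q[0]/-q[2], c['cy']+f*q[1]/q[2]
E
python3 - <<'E'
from h import *
for n in ('scene','side','wrist'):
    c,im=cap(n,n+'0'); print(n,{k:(np.round(v,4).tolist() if k=='world_from_camera' else v) for k,v in c.items()})
print(bot.get_state())
E
```

```text
pics
scene {'vfov': 52.920388706244964, 'cx': 324.3740026694895, 'cy': 238.81432525154406, 'world_from_camera': [[0.7799, 0.2609, -0.569, -0.097], [-0.6258, 0.3062, -0.7173, -0.809], [-0.0129, 0.9155, 0.4021, 0.5158], [0.0, 0.0, 0.0, 1.0]]}
side {'vfov': 43.57581827576337, 'cx': 323.1068101852724, 'cy': 237.15594506315284, 'world_from_camera': [[0.897, 0.2982, -0.3263, 0.0123], [-0.4418, 0.63, -0.6387, -0.9391], [0.0151, 0.7171, 0.6968, 1.0561], [0.0, 0.0, 0.0, 1.0]]}
wrist {'vfov': 60.459736580494045, 'cx': 320.83817727246264, 'cy': 238.83771076433163, 'world_from_camera': [[1.0, 0.001, 0.0007, 0.6755], [-0.0011, 0.9584, 0.2856, 0.0725], [-0.0004, -0.2856, 0.9584, 0.3725], [0.0, 0.0, 0.0, 1.0]]}
{'clock': 0.15, 'joint_pos': array([-8.56651165, 24.44236721,  4.23216592, 92.04296629, -1.95219613,
       63.64406338, -3.84550795]), 'joint_velocities': array([-0.08579295, -0.18954659, -0.0269667 , -0.17810378,  0.03092844,
       -0.0727301 , -0.10344673]), 'tau': array([ 3.53649346e-03, -9.50319314e+01,  3.76378521e+00, -4.63760948e+01,
        1.94719800e-02,  7.75260734e-03, -7.80283835e-05]), 'position': array([ 6.74686257e-01, -2.70032841e-05,  2.30767280e-01]), 'tcp_rot': array([-1.79942992e+02,  5.35314707e-03,  8.99982485e+01]), 'ft_force': array([ 0.37306459, -0.09427157, -0.33473245]), 'wrist_torque': array([0.05027103, 0.01021928, 0.04217778]), 'grip_force': 0.0, 'opening': 0.9985938780096414}
```

View pics/scene0.png

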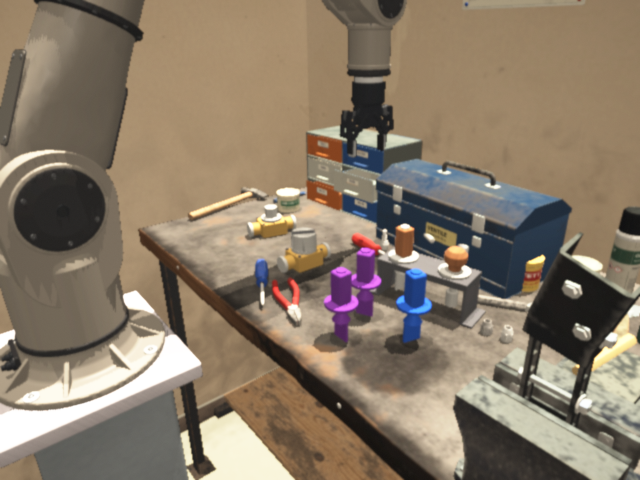

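View pics/side0.png

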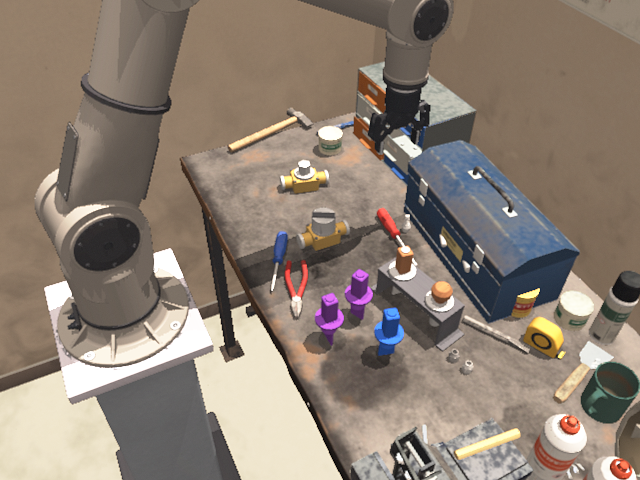

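View pics/wrist0.png

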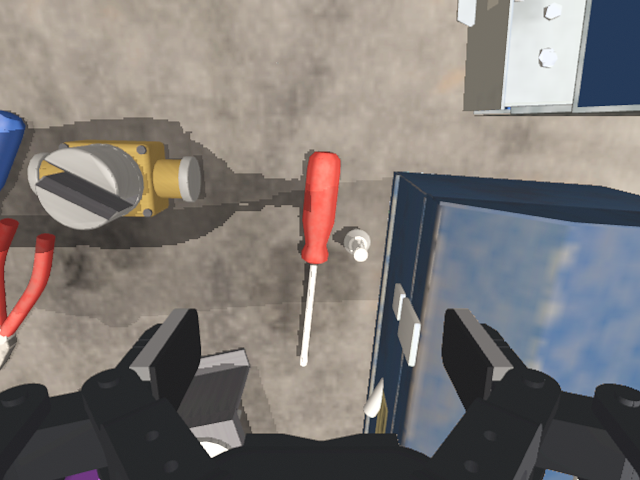

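The wanted driver is the brown square handle standing in the rack, at scene (404,242) and side (404,260). These could be mistaken for it:
- **Purple drivers:** scene (341,290) and (366,270).
- **Blue driver:** scene (413,290).
- **Round orange nut driver:** scene (456,258).
- **Red and blue screwdrivers:** lying on the bench.

The slotted cock is at scene (304,240), side (323,215) and wrist (90,187). Its hexagon-headed twin is at side (304,170).

Run:
```python
from h import *
a=cv2.imread('pics/side0.png');b=cv2.imread('pics/scene0.png')
cr=lambda im,x,y:cv2.resize(im[y:y+75,x:x+100],(400,300),interpolation=cv2.INTER_CUBIC)
cv2.imwrite('pics/crop1.png',np.vstack([np.hstack([cr(a,360,230),cr(a,275,190)]),np.hstack([cr(b,360,210),cr(b,255,210)])]))
S=bot.calibration('side');C=bot.calibration('scene');w=bot.calibration('wrist')
print('driver',atz(S,404,260,.121),atz(C,404,242,.121))
print('knob',atz(S,441,290,.12),atz(C,456,258,.12))
p=atz(w,90,187,.084);print('cock',p,atz(S,323,213,.084),atz(C,304,232,.084))
```

```text
driver [ 0.57677139 -0.22013862  0.121     ] [ 0.57269729 -0.22018508  0.121     ]
knob [ 0.60125826 -0.32514317  0.12      ] [ 0.59368301 -0.33063482  0.12      ]
cock [0.51273588 0.02482538 0.084     ] [0.50448639 0.02733258 0.084     ] [0.50262733 0.02214672 0.084     ]
```

View pics/crop1.png

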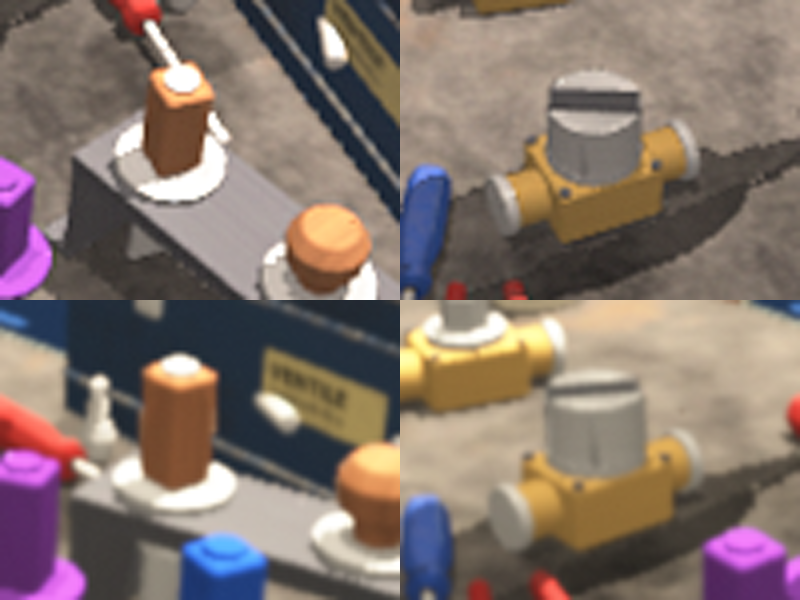

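The crop confirms it: a brown square handle with a white collar on the dark rack at top left, and the round slotted head with its slot visible at right. I'm moving above the driver for a close look.

```bash
python3 -m creep '[{"tx":-3,"ty":-1.5,"tz":-1},{"tx":-7,"ty":-3.5,"tz":-2},{"tx":-11,"ty":-6,"tz":-3},{"tx":-15,"ty":-8,"tz":-3},{"tx":-18,"ty":-9.5,"tz":-3},{"tx":-19,"ty":-10,"tz":-3},{"tx":-19,"ty":-10,"tz":-3},{"tx":-19,"ty":-10,"tz":-3},{"tx":-19,"ty":-10,"tz":-3}]' 0
python3 - <<'E'
from h import *
c,im=cap('wrist','wrist1'); print(np.round(c['world_from_camera'],4)); print(bot.get_state()['position'])
E
```

```text
invalid input at $[0]: expected keys tx, ty, tz, roll
```

```bash
python3 -m creep '[{"tx":-3,"ty":-1.5,"tz":-1,"roll":0},{"tx":-7,"ty":-3.5,"tz":-2,"roll":0},{"tx":-11,"ty":-6,"tz":-3,"roll":0},{"tx":-15,"ty":-8,"tz":-3,"roll":0},{"tx":-18,"ty":-9.5,"tz":-3,"roll":0},{"tx":-19,"ty":-10,"tz":-3,"roll":0},{"tx":-19,"ty":-10,"tz":-3,"roll":0},{"tx":-19,"ty":-10,"tz":-3,"roll":0},{"tx":-19,"ty":-10,"tz":-3,"roll":0}]' 0
python3 - <<'E'
from h import *
c,im=cap('wrist','wrist1'); print(np.round(c['world_from_camera'],4)); print(bot.get_state()['position'])
E
```

```text
clock: 1.05
position: [0.5757, -0.1882, 0.261]
tcp_rot: [-180.0, -0.0, 90.1]
ft_force: [0.6, 0.5, 0.6]
opening: 1.001
grip_force: 0.0
[[ 1.000e+00 -1.000e-03 -9.000e-04  5.763e-01]
 [ 1.200e-03  9.585e-01  2.849e-01 -1.157e-01]
 [ 6.000e-04 -2.849e-01  9.585e-01  4.029e-01]
 [ 0.000e+00  0.000e+00  0.000e+00  1.000e+00]]
[ 0.57569028 -0.18833157  0.26105209]
```

View pics/wrist1.png

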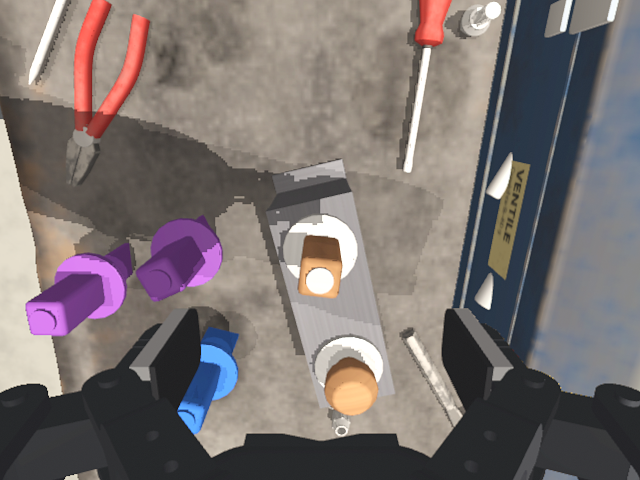

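The wrist view shows the handle top at about (320,280), the collar at (320,250) and the knob at (351,387). The rack runs slightly clockwise, and the toolbox is well clear at u>455. Next I'm zooming in for the handle and slot angles.

Run:
```python
from h import *
a=cv2.imread('pics/wrist1.png');b=cv2.imread('pics/wrist0.png')
A=cv2.resize(a[210:310,270:370],(400,400),interpolation=cv2.INTER_CUBIC)
B=cv2.resize(b[120:260,20:160],(400,400),interpolation=cv2.INTER_CUBIC)
cv2.imwrite('pics/crop2.png',np.hstack([A,B]))
c=bot.calibration('wrist')
print('top',atz(c,320,281,.151),'collar',atz(c,320,250,.091),'knob',atz(c,351,387,.13))
```

```text
top [ 0.57597907 -0.21973808  0.151     ] collar [ 0.57589155 -0.21790574  0.091     ] knob [ 0.60000552 -0.3166816   0.13      ]
```

View pics/crop2.png

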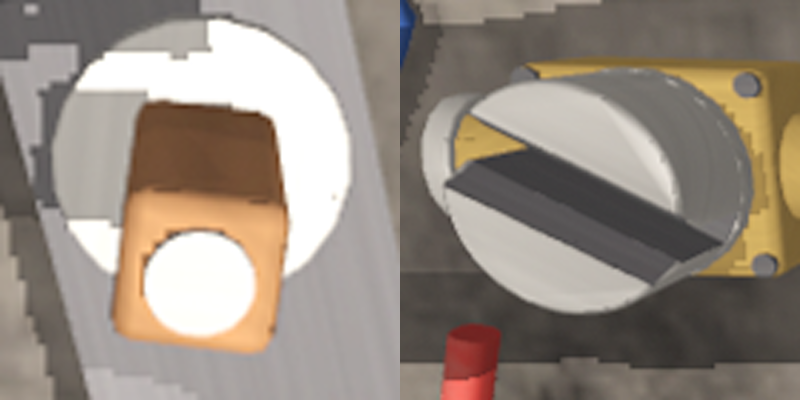

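Run:
```python
from h import *
c=bot.calibration('wrist');S=bot.calibration('side')
print('drv',atz(c,320,278,.151))
for z in(.1,.13,.15): print('blue top',z,atz(c,188,418,z),atz(S,391,312,z))
pu=lambda z:(atz(c,138+0,282,z),atz(S,360,273,z))
print('purple',pu(.1),pu(.13))
W=np.load('pics/wrist0.npy')
g=lambda x,y:atz(c,20+(x-400)/2.857,120+y/2.857,.084,W)
u0,u1,l0,l1=g(470,113),g(722,243),g(445,185),g(657,287)
for a,b in((u0,u1),(l0,l1)): print('slot',a,b,np.degrees(np.arctan2(*(b-a)[[1,0]])))
p=lambda u,v,z:atz(c,u,v,z,W)
# pipe: block long edges
a,b=p(20+130/2.857,120+62/2.857,.04),p(20+365/2.857,120+66/2.857,.04);print('block edge',a,b,np.degrees(np.arctan2(*(b-a)[[1,0]])))
```

```text
drv [ 0.57597785 -0.21761806  0.151     ]
blue top 0.1 [ 0.45967501 -0.37078079  0.1       ] [ 0.48837855 -0.31732934  0.1       ]
blue top 0.13 [ 0.47122279 -0.34553574  0.13      ] [ 0.4734418  -0.33683918  0.13      ]
blue top 0.15 [ 0.47892131 -0.3287057   0.15      ] [ 0.46348396 -0.34984573  0.15      ]
purple (array([ 0.43180322, -0.24175494,  0.1       ]), array([ 0.48301821, -0.19629692,  0.1       ])) (array([ 0.44611118, -0.22928751,  0.13      ]), array([ 0.46824965, -0.21960448,  0.13      ]))
slot [0.48430164 0.0439512  0.084     ] [0.54108811 0.01184341 0.084     ] -29.48436705092118
slot [0.47476948 0.02646211 0.084     ] [0.52318016 0.00054361 0.084     ] -28.164059723783062
block edge [0.4743524  0.05344145 0.04      ] [0.53899194 0.05229496 0.04      ] -1.0161354240804412
```

```bash
python3 -m creep '[{"tx":-1.5,"ty":0,"tz":1,"roll":0.05},{"tx":-2.9,"ty":0,"tz":3,"roll":0.095},{"tx":-2.9,"ty":0,"tz":6,"roll":0.095},{"tx":-2.9,"ty":0,"tz":9,"roll":0.095},{"tx":-2.9,"ty":0,"tz":12,"roll":0.095},{"tx":-2.9,"ty":0,"tz":14.5,"roll":0.095},{"tx":-2.9,"ty":0,"tz":15.6,"roll":0.095},{"tx":-2.9,"ty":0,"tz":15.6,"roll":0.095},{"tx":-2.9,"ty":0,"tz":15.6,"roll":0.095}]' 0 && python3 -m creep '[{"tx":0,"ty":0,"tz":0,"roll":0},{"tx":0,"ty":0,"tz":0,"roll":0},{"tx":0,"ty":0,"tz":0,"roll":0},{"tx":0,"ty":0,"tz":0,"roll":0},{"tx":0,"ty":0,"tz":0,"roll":0},{"tx":0,"ty":0,"tz":0,"roll":0},{"tx":0,"ty":0,"tz":0,"roll":0},{"tx":0,"ty":0,"tz":0,"roll":0}]' 1
```

```text
clock: 2.0
position: [0.5755, -0.2193, 0.106]
tcp_rot: [180.0, 0.0, 84.5]
ft_force: [1.1, -0.3, -0.2]
opening: 1.002
grip_force: 0.0
clock: 2.8
position: [0.5751, -0.2191, 0.1059]
tcp_rot: [180.0, -0.0, 84.5]
ft_force: [-1.2, 0.6, 7.0]
opening: 0.321
grip_force: 58.7
```

```bash
python3 -m creep '[{"tx":0,"ty":0,"tz":-1,"roll":0},{"tx":0,"ty":0,"tz":-2.5,"roll":0},{"tx":0,"ty":0,"tz":-4.5,"roll":0},{"tx":0,"ty":0,"tz":-7,"roll":0},{"tx":0,"ty":0,"tz":-9.5,"roll":0},{"tx":0,"ty":0,"tz":-12,"roll":0},{"tx":0,"ty":0,"tz":-13,"roll":0},{"tx":0,"ty":0,"tz":-13,"roll":0}]' && python3 -m creep '[{"tx":2,"ty":-0.5,"tz":0,"roll":0},{"tx":5,"ty":-1,"tz":0,"roll":0},{"tx":8,"ty":-2,"tz":0,"roll":0},{"tx":11,"ty":-3,"tz":0,"roll":0},{"tx":13,"ty":-4,"tz":0,"roll":0},{"tx":14,"ty":-4,"tz":0,"roll":0},{"tx":14,"ty":-4,"tz":0,"roll":0},{"tx":14,"ty":-4,"tz":0,"roll":0}]'
python3 - <<'E'
from h import *
I=[]
p=bot.get_state()['position'];print(p)
tip=p+[0,0,.019-.106]
for n in('side','scene','wrist'):
    c,im=cap(n,n+'2'); I.append(im)
    u,v=proj(c,tip);print(n,u,v)
    if n!='wrist':
        x,y=int(u)-50,int(v)-50; print('crop',x,y); I[-1]=cv2.resize(im[y:y+75,x:x+100],(400,300),interpolation=cv2.INTER_CUBIC)
out=np.vstack([np.hstack(I[:2]),np.hstack([cv2.resize(I[2],(400,300)),np.zeros((300,400,3),np.uint8)])])
x=0
cv2.imwrite('pics/crop3.png',out[:,:,::-1])
E
```

```text
clock: 3.6
position: [0.5755, -0.2192, 0.2371]
tcp_rot: [179.8, 0.0, 84.6]
ft_force: [0.6, 0.0, -3.2]
opening: 0.325
grip_force: 59.1
clock: 4.4
position: [0.5484, -0.0767, 0.2348]
tcp_rot: [-180.0, 0.0, 84.5]
ft_force: [-0.5, -0.8, -3.3]
opening: 0.324
grip_force: 59.2
[ 0.54844087 -0.07671127  0.2348186 ]
side 361.1560036064137 214.23391929908803
crop 311 164
scene 347.46710869484684 212.95239665015964
crop 297 162
wrist 319.38745936025566 245.3747232245941
```

View pics/crop3.png

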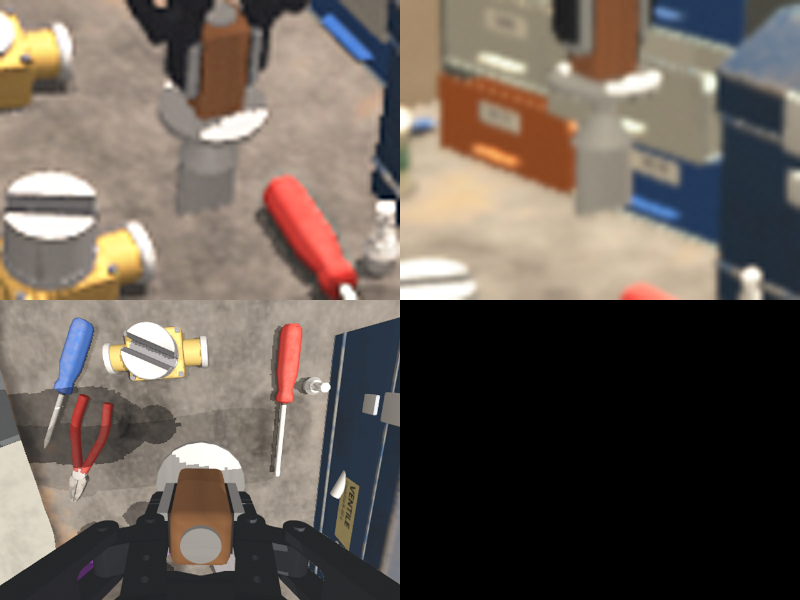

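Run:
```python
from h import *
from scipy.spatial.distance import cdist
p=bot.get_state()['position'];tip=p+[0,0,.019-.106]
for n in('side','scene'):
    c=bot.calibration(n)
    for yaw in(-5.5,84.5):
        d=.017*np.array([np.cos(np.radians(yaw)),np.sin(np.radians(yaw)),0])
        print(n,yaw,np.round(proj(c,tip-d),1),np.round(proj(c,tip+d),1))
c=bot.calibration('wrist');W=np.load('pics/wrist2.npy')
im=cv2.imread('pics/wrist2.png')[20:145,170:340]
hsv=cv2.cvtColor(im,cv2.COLOR_BGR2HSV)
m=((hsv[...,1]<40)&(hsv[...,2]>150)).astype(np.uint8)
n,L,st,ce=cv2.connectedComponentsWithStats(m)
for i in np.argsort(-st[1:,4])[:5]+1:
    k=cv2.findContours((L==i).astype(np.uint8),0,1)[0][0][:,0,:].astype(float)
    D=cdist(k,k);a,b=np.unravel_index(D.argmax(),D.shape)
    A,B=[atz(c,*(k[j]+[170,20]),.084,W) for j in(a,b)]
    if A[0]>B[0]:A,B=B,A
    print(st[i],ce[i]+[170,20],k[a]+[170,20],k[b]+[170,20],A[:2],B[:2],np.degrees(np.arctan2(B[1]-A[1],B[0]-A[0])))
    if st[i,4]>300: 
        P=np.array([atz(c,*(q+[170,20]),.084,W)[:2] for q in k]); np.save(f'pics/cap{i}.npy',P)
cv2.imwrite('pics/mask.png',m*255)
```

```text
side -5.5 [354.3 216. ] [368.1 212.6]
side 84.5 [364.2 219. ] [358.3 209.6]
scene -5.5 [341.1 214.5] [353.9 211.3]
scene 84.5 [352.2 215.2] [343.  210.7]
[   0    0  170  125 9465] [271.6503962   64.55171685] [170.  32.] [339. 144.] [0.46457056 0.05628874] [ 0.56708007 -0.02464452] -38.29178376736142
[  23   60   82   48 1772] [227.87189616 107.58013544] [193.  80.] [274. 109.] [0.47395163 0.02625217] [0.52518623 0.00274418] -24.647093334574933
[ 38  47  77  48 829] [246.89022919  88.30156815] [208.  69.] [283. 101.] [0.4850744  0.03199504] [0.53189554 0.00725824] -27.848642604329086
[116  94   9   8  56] [289.55357143 117.78571429] [286. 116.] [294. 118.] [ 0.5327307  -0.00256492] [ 0.53800247 -0.00439493] -19.14366737589139
[ 38 100   9   8  50] [211.68 123.9 ] [208. 122.] [216. 125.] [ 0.47916572 -0.00126833] [ 0.48427418 -0.00375619] -25.966413220752504
```

```bash
cat > ov.py <<'E'
from h import *
C=np.array([.505,.020,.084]);yaw=np.radians(-28)
def ov(n,f,x,y,w,h,k):
    c=bot.calibration(n);W=np.load(f'pics/{f}.npy');im=cv2.imread(f'pics/{f}.png')
    o=cv2.resize(im[y:y+h,x:x+w],(w*k,h*k),interpolation=cv2.INTER_CUBIC)
    q=lambda p:tuple(int(round(s)) for s in (np.array(proj(c,p,W))-[x,y]+.5)*k)
    t=np.linspace(0,2*np.pi,60)
    cv2.polylines(o,[np.array([q(C+.0295*np.array([np.cos(a),np.sin(a),0])) for a in t])],1,(0,0,255))
    d=np.array([np.cos(yaw),np.sin(yaw),0]);e=np.array([-d[1],d[0],0])
    for s in(-.0105,.0105): cv2.line(o,q(C+s*e-.028*d),q(C+s*e+.028*d),(0,255,0))
    return o
cv2.imwrite('pics/ov.png',np.vstack([np.hstack([ov('wrist','wrist0',20,120,133,100,3)[:300,:400-1],ov('wrist','wrist2',178,35,133,100,3)]),np.hstack([ov('side','side0',290,195,57,43,7)[:300,:399],ov('scene','scene0',275,215,57,43,7)[:300,:399]])]))
E
python3 ov.py
```

```text
(no output)
```

View pics/ov.png

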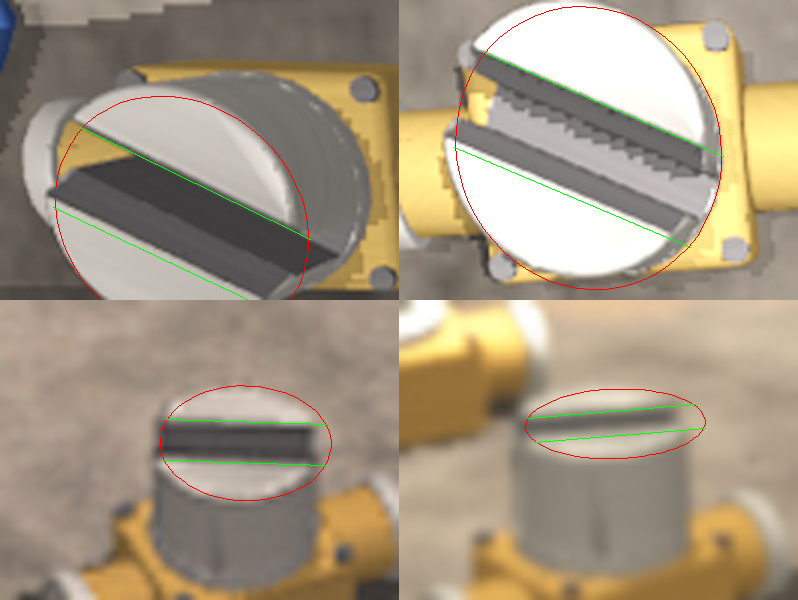

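The overlay shows my guess off by about (-2, +2) mm. The head centre is near (0.503, 0.022) and the slot yaw is about -27.5°. The blade lies along tool y, because its bottom edge in the side and scene views matches that prediction. I'm moving over the slot.

```bash
python3 -m creep '[{"tx":1.5,"ty":-1,"tz":0,"roll":0.05},{"tx":3.5,"ty":-2,"tz":0,"roll":0.13},{"tx":5.5,"ty":-3.3,"tz":0,"roll":0.22},{"tx":7.5,"ty":-4.5,"tz":0,"roll":0.3},{"tx":9,"ty":-5.4,"tz":0,"roll":0.36},{"tx":9.3,"ty":-5.5,"tz":0,"roll":0.384},{"tx":9.3,"ty":-5.5,"tz":0.5,"roll":0.384},{"tx":9.3,"ty":-5.5,"tz":2,"roll":0.384},{"tx":9.3,"ty":-5.5,"tz":3.5,"roll":0.384},{"tx":9.3,"ty":-5.5,"tz":4.2,"roll":0.384},{"tx":9.3,"ty":-5.5,"tz":4.2,"roll":0.384},{"tx":9.3,"ty":-5.5,"tz":4.2,"roll":0.384},{"tx":9.3,"ty":-5.5,"tz":4.2,"roll":0.384}]'
python3 - <<'E'
from h import *
s=bot.get_state();p=s['position'];print(p,s['tcp_rot'])
I=[]
for n in('side','scene'):
    c,im=cap(n,n+'3');u,v=proj(c,[.503,.022,.09]);x,y=int(u)-25,int(v)-28
    o=cv2.resize(im[y:y+57,x:x+50],(400,456),interpolation=cv2.INTER_CUBIC)
    yw=np.radians(s['tcp_rot'][2]-90)
    for sg in(-1,1):
        a,b=proj(c,p+[.017*sg*np.cos(yw),.017*sg*np.sin(yw),-.0909]);cv2.circle(o,(int((a-x+.5)*8),int((b-y+.5)*8)),4,(255,0,0),1)
    I.append(o)
cv2.imwrite('pics/ins.png',np.hstack(I)[:,:,::-1])
E
```

```text
clock: 5.85
position: [0.5029, 0.0218, 0.1939]
tcp_rot: [180.0, -0.0, 62.5]
ft_force: [0.1, -0.5, -3.5]
opening: 0.322
grip_force: 59.3
[0.50292817 0.02177689 0.19391036] [ 1.79960371e+02 -2.97899194e-02  6.25427294e+01]
```

View pics/ins.png

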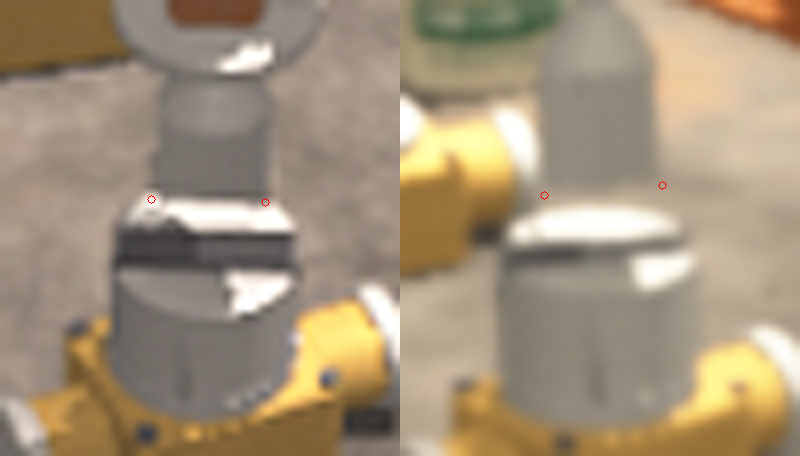

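The blade hangs above the slot with its width parallel to it, with its bottom edge at crop y of about 195 (side) and 188 (scene). I'll compute the offset.

Run:
```python
from h import *
R={}
for n,ox,h,b in(('side',0,(205,251),(213,196)),('scene',400,(595,252),(598,188))):
    c=bot.calibration(n);u,v=proj(c,[.503,.022,.09]);x,y=int(u)-25,int(v)-28
    g=lambda q:((q[0]-ox)/8+x-.5,q[1]/8+y-.5)
    print(n,'slot',atz(c,*g(h),.084)[:2],'blade',atz(c,*g(b),.103)[:2])
    R[n]=[ray(c,*g(q)) for q in(h,b)]
for i in(0,1):
    A=[];B=[]
    for n in R:
        o,d=R[n][i];d=d/np.linalg.norm(d);P=np.eye(3)-np.outer(d,d);A.append(P);B.append(P@o)
    print('triang',np.linalg.lstsq(np.vstack(A),np.hstack(B),rcond=None)[0])
```

```text
side slot [0.50176464 0.02112129] blade [0.50523552 0.02339254]
scene slot [0.5006522  0.02383337] blade [0.50303142 0.02462562]
triang [0.50108743 0.02236895 0.08395354]
triang [0.5052764  0.02584003 0.10167631]
```

```bash
python3 -m creep '[{"tx":-0.2,"ty":-0.2,"tz":0,"roll":0},{"tx":-0.2,"ty":-0.2,"tz":0.5,"roll":0},{"tx":-0.2,"ty":-0.2,"tz":1.2,"roll":0},{"tx":-0.2,"ty":-0.2,"tz":1.9,"roll":0},{"tx":-0.2,"ty":-0.2,"tz":2.5,"roll":0},{"tx":-0.2,"ty":-0.2,"tz":3,"roll":0},{"tx":-0.2,"ty":-0.2,"tz":3,"roll":0},{"tx":-0.2,"ty":-0.2,"tz":3,"roll":0}]'; python3 -m creep '[{"tx":0,"ty":0,"tz":0.5,"roll":0},{"tx":0,"ty":0,"tz":1,"roll":0},{"tx":0,"ty":0,"tz":1.4,"roll":0},{"tx":0,"ty":0,"tz":1.8,"roll":0},{"tx":0,"ty":0,"tz":1.8,"roll":0},{"tx":0,"ty":0,"tz":1.8,"roll":0}]'
```

```text
clock: 6.75
position: [0.4998, 0.0211, 0.1632]
tcp_rot: [-180.0, 0.0, 62.6]
ft_force: [0.1, 0.1, -2.7]
opening: 0.324
grip_force: 59.3
clock: 7.35
position: [0.4998, 0.0211, 0.1452]
tcp_rot: [-180.0, 0.0, 62.5]
ft_force: [0.0, -0.1, -2.0]
opening: 0.321
grip_force: 59.3
```

```bash
python3 -m creep '[{"tx":0,"ty":0,"tz":0.2,"roll":0},{"tx":0,"ty":0,"tz":0.4,"roll":0},{"tx":0,"ty":0,"tz":0.55,"roll":0},{"tx":0,"ty":0,"tz":0.55,"roll":0},{"tx":0,"ty":0,"tz":0.55,"roll":0}]'
```

```text
clock: 7.85
position: [0.4998, 0.0211, 0.1398]
tcp_rot: [-180.0, 0.0, 62.6]
ft_force: [0.6, -0.6, -1.8]
opening: 0.323
grip_force: 59.3
```

```bash
python3 -m creep '[{"tx":0,"ty":0,"tz":0.05,"roll":0.05},{"tx":0,"ty":0,"tz":0.05,"roll":0.12},{"tx":0,"ty":0,"tz":0.05,"roll":0.2},{"tx":0,"ty":0,"tz":0.05,"roll":0.28},{"tx":0,"ty":0,"tz":0.05,"roll":0.36},{"tx":0,"ty":0,"tz":0.05,"roll":0.44},{"tx":0,"ty":0,"tz":0.05,"roll":0.52},{"tx":0,"ty":0,"tz":0.05,"roll":0.6},{"tx":0,"ty":0,"tz":0.05,"roll":0.6}]'; python3 -c "
from h import *
print(bot.get_state()['wrist_torque'])"; python3 -m creep '[{"tx":0,"ty":0,"tz":0,"roll":0.08},{"tx":0,"ty":0,"tz":0,"roll":0.16},{"tx":0,"ty":0,"tz":0,"roll":0.24},{"tx":0,"ty":0,"tz":0,"roll":0.32},{"tx":0,"ty":0,"tz":0,"roll":0.4},{"tx":0,"ty":0,"tz":0,"roll":0.45},{"tx":0,"ty":0,"tz":0,"roll":0.45},{"tx":0,"ty":0,"tz":0,"roll":0.45}]';python3 -c "
from h import *
print(bot.get_state()['wrist_torque'])"
```

```text
clock: 8.75
position: [0.5002, 0.0217, 0.1395]
tcp_rot: [-180.0, -0.1, 28.1]
ft_force: [1.5, 3.9, -4.7]
opening: 0.318
grip_force: 59.5
[ 1.05877639 -0.59168474  0.12231578]
clock: 9.55
position: [0.5002, 0.0214, 0.1395]
tcp_rot: [-180.0, -0.1, 2.5]
ft_force: [3.4, 2.4, -3.0]
opening: 0.325
grip_force: 59.9
[ 0.81966831 -0.81841562  0.06161755]
```

```bash
python3 -m creep '[{"tx":0,"ty":0,"tz":0,"roll":0.03},{"tx":0,"ty":0,"tz":0,"roll":0.06},{"tx":0,"ty":0,"tz":0,"roll":0.1},{"tx":0,"ty":0,"tz":0,"roll":0.1}]'; python3 -c "
from h import *
print(bot.get_state()['wrist_torque'])"; python3 -m creep '[{"tx":0,"ty":0,"tz":0,"roll":0.03},{"tx":0,"ty":0,"tz":0,"roll":0.06},{"tx":0,"ty":0,"tz":0,"roll":0.06}]';python3 -c "
from h import *
print(bot.get_state()['wrist_torque'])"
```

```text
clock: 9.95
position: [0.5002, 0.0213, 0.1395]
tcp_rot: [-180.0, -0.0, -3.4]
ft_force: [3.7, 3.1, -2.3]
opening: 0.322
grip_force: 59.8
[ 0.85221048 -0.85651004  0.02698645]
clock: 10.25
position: [0.5001, 0.0212, 0.1395]
tcp_rot: [-180.0, -0.0, -6.9]
ft_force: [3.2, 3.0, -2.1]
opening: 0.323
grip_force: 59.8
[ 0.91745315 -0.95739602  0.02975538]
```

```bash
for i in 1; do python3 -m creep '[{"tx":0,"ty":0,"tz":0,"roll":0.03},{"tx":0,"ty":0,"tz":0,"roll":0.06},{"tx":0,"ty":0,"tz":0,"roll":0.06}]'|sed -n '3,4p'; python3 -c "
from h import *
print(bot.get_state()['wrist_torque'])"; done; python3 -m creep '[{"tx":0,"ty":0,"tz":0,"roll":0.03},{"tx":0,"ty":0,"tz":0,"roll":0.06},{"tx":0,"ty":0,"tz":0,"roll":0.06}]';python3 -c "
from h import *
print(bot.get_state()['wrist_torque'])"
```

```text
tcp_rot: [-180.0, -0.0, -10.4]
ft_force: [3.3, 2.6, -1.3]
[ 0.77044567 -0.97342912  0.01261367]
clock: 10.85
position: [0.5, 0.0211, 0.1394]
tcp_rot: [180.0, -0.0, -13.7]
ft_force: [3.8, 2.1, -1.2]
opening: 0.318
grip_force: 59.2
[ 0.89276691 -1.09466353  0.74551113]
```

```bash
python3 -m creep '[{"tx":0,"ty":0,"tz":0,"roll":0.03},{"tx":0,"ty":0,"tz":0,"roll":0.05},{"tx":0,"ty":0,"tz":0,"roll":0.05},{"tx":0,"ty":0,"tz":0,"roll":0.05}]'; python3 -c "
from h import *
print(bot.get_state()['wrist_torque'])"; python3 -m creep '[{"tx":0,"ty":0,"tz":0.1,"roll":-0.04},{"tx":0,"ty":0,"tz":0.1,"roll":-0.08},{"tx":0,"ty":0,"tz":0.1,"roll":-0.1},{"tx":0,"ty":0,"tz":0.1,"roll":-0.1}]'; python3 -c "
from h import *
print(bot.get_state()['wrist_torque'])
I=[]
for n in('side','scene'):
    c,im=cap(n,n+'4');u,v=proj(c,[.502,.022,.09]);x,y=int(u)-25,int(v)-38
    I.append(cv2.resize(im[y:y+75,x:x+50],(400,600),interpolation=cv2.INTER_CUBIC))
cv2.imwrite('pics/turn.png',np.hstack(I)[:,:,::-1])
"
```

```text
clock: 11.25
position: [0.4998, 0.0212, 0.1394]
tcp_rot: [-180.0, 0.0, -16.5]
ft_force: [1.6, 3.6, 4.9]
opening: 0.32
grip_force: 71.0
[ 0.93799844 -0.49638779  1.75330521]
clock: 11.65
position: [0.5, 0.0207, 0.1388]
tcp_rot: [-180.0, -0.0, -10.9]
ft_force: [0.5, 1.8, 11.3]
opening: 0.322
grip_force: 61.9
[ 0.590467   -0.01091714 -0.02669458]
```

View pics/turn.png

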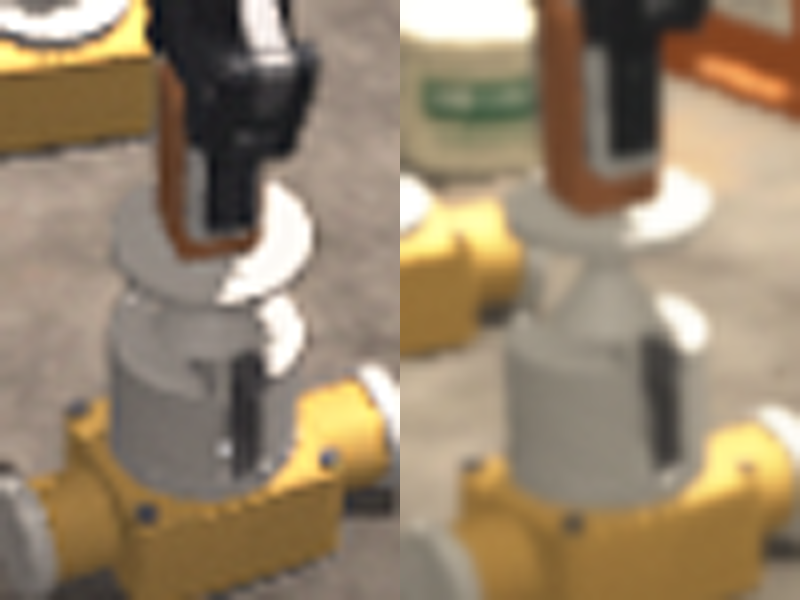

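The slot's end now faces the camera, crosswise to the pipe, and the blade is seated. I'm releasing the driver and rising straight up.

```bash
python3 -m creep '[{"tx":0,"ty":0,"tz":0,"roll":0},{"tx":0,"ty":0,"tz":0,"roll":0},{"tx":0,"ty":0,"tz":0,"roll":0},{"tx":0,"ty":0,"tz":0,"roll":0},{"tx":0,"ty":0,"tz":0,"roll":0},{"tx":0,"ty":0,"tz":0,"roll":0},{"tx":0,"ty":0,"tz":0,"roll":0},{"tx":0,"ty":0,"tz":0,"roll":0},{"tx":0,"ty":0,"tz":-1,"roll":0},{"tx":0,"ty":0,"tz":-3,"roll":0},{"tx":0,"ty":0,"tz":-6,"roll":0},{"tx":0,"ty":0,"tz":-9,"roll":0},{"tx":0,"ty":0,"tz":-12,"roll":0},{"tx":0,"ty":0,"tz":-14,"roll":0},{"tx":0,"ty":0,"tz":-14,"roll":0},{"tx":0,"ty":0,"tz":-14,"roll":0}]' 0; python3 -c "
from h import *
I=[]
for n in('side','scene'):
    c,im=cap(n,n+'5');u,v=proj(c,[.502,.022,.09]);x,y=int(u)-25,int(v)-45
    I.append(cv2.resize(im[y:y+75,x:x+50],(260,390),interpolation=cv2.INTER_CUBIC))
c,im=cap('wrist','wrist5');I.append(cv2.resize(im,(280,210)))
I[2]=np.vstack([I[2],np.zeros((180,280,3),np.uint8)])
cv2.imwrite('pics/end.png',np.hstack(I)[:,:,::-1])
"
```

```text
clock: 13.35
position: [0.4998, 0.0211, 0.2788]
tcp_rot: [-180.0, -0.0, -10.8]
ft_force: [-0.3, 0.7, -0.2]
opening: 1.0
grip_force: 0.0
```

View pics/end.png

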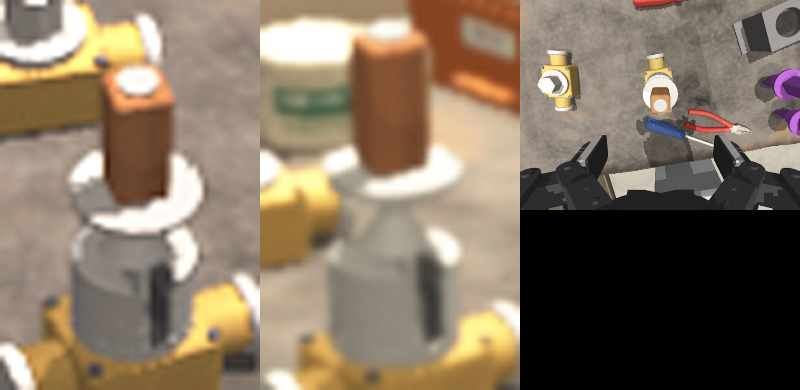

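The driver stands in the slot, the slot lies across the pipe and the gripper is clear. I'm handing in.

```bash
python3 -c "
from plant import bot
print(bot.close_job())"
```

```text
the job is handed in; nothing more can be done
None
```

The slotted cock is turned clockwise to its stop, with the slot across the pipe and the driver left standing in it; I handed the job in at about 13.5 s, and the hand-in returned no verdict.

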